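# Add four clicks to the glue-up timer and start it

## Robot

A 6-joint arm with a two-finger parallel gripper is mounted at the origin on a cart in front of the work surface, level with it; the furniture and walls round the work are solid. World frame = base frame: x ahead of the robot, y to its left, z up, the work surface at z = 0. Lengths are in m, angles in rad, forces in N, time in s.
With the tool pointing down it reaches from about 0.375 to 0.925 m from the base axis. Payload 5.7 kg.
Tool frame: the origin (TCP) lies midway between the tips of the shut fingers; the grasp point (between the pads) lies 19 mm behind it; z points along the fingers, y is the line along which they close (so a half turn about z gives the same grasp; the last joint's range is limited). The gripper opens to 85 mm and grips with 20 to 120 N. Pads are 22 mm wide; open, the fingers measure 114 mm over their backs; the gripper's body (76 mm by 85 mm) begins 54 mm behind the grasp point. The pads swing forward as they close: fully open they stand 13 mm farther back than shut.
Start: joints at [-1.322, 0.359, 1.51, -0, 1.272, -0.115], TCP at [0.213, -0.561, 0.193] pointing down, gripper open.
Joint ranges: [-2.97, 2.97], [-1.01, 2.36], [0.21, 2.38], [-0.96, 4.11], [0.2, 2.71], [-2.98, 2.98]. Speed limits (rad/s): [2.39, 2.39, 3.14, 3.14, 3.14, 3.14].

## Interface

Orientations are given as a unit quaternion [w, x, y, z].
In Python, from station import read_state, imaging, close_job gives the robot as it stands. The module is installed in compiled form; this text tells all that it offers.
- The arm moves only by the tool move_arm, never from a script. Its argument "increments" is a list of rows, each a list of 3 entries, a list of its own where there are three numbers: the closure in counts, from 0 (fully open) to 255 (shut), then the shift along the tool's x, y, z in cm, then the turn about the tool's z in rad. A call has 1 to 20 rows; each row shifts and turns the commanded pose from where the row before left it, along the tool's axes as they then stand; what a row does not reach is not made up. A row lasts 1/12 s, in which the tool goes at most 41.7 mm and 7.16 degrees, less where a joint would pass 70% of its speed; a pose out of reach is approached as far as the arm can. A call with a gripper value outside its range is refused whole. The fingers move at their own pace and stop on an object; "squeeze" is the grip in N (left out, the last holds). Time passes only in rows, so rows that do not move let the fingers close. It gives the time, the measured TCP pose, the force, the opening and the grip force at its end, in the units of the state.
- read_state(): the state, without advancing time (a new reading comes with each control period).
- imaging.grab_frame(name): name is "scene" or "side" or "wrist"; returns (picture, depth): 384x512x3 uint8, red, green, blue; 384x512 float32, m along the optical axis (not along the pixel's ray), 0 where there is no reading.
- imaging.get_calibration(name): a dict with "camera_matrix" (3x3 intrinsics, pixels), "cam_to_world" (4x4, takes a point from camera to world coordinates). Camera axes: x right, y down, z forward; pixel columns grow to the right and rows downward; lengths in m; the calibration is good to about 2 mm. A picture is of the moment at which its call begins: read the wrist's pose just before it. get_calibration takes no time and is no camera call; for the wrist camera it gives the pose at the moment of the call.
- close_job(): hands the job in; it is judged then, once.
The state is a dict: "clock": time; "joints": joint angles; "dq": joint speeds; "tau": joint torques, N m; "tcp_pos": TCP position; "tcp_rot": TCP orientation; "ft_force": force on the tool from outside, world axes, zero at the start; "wrist_torque": the same for the moment, N m; "width": finger opening in m; "grip_force": force on a finger pad.
Only numpy, scipy, OpenCV 4.12 (cv2) and the standard library are available. Lean on these libraries where they do the work, as an engineer would, in place of code of your own. Each camera call takes 0.05 s, during which the arm holds its last target. There are 200 camera calls.

## Task

Set the glue-up timer: with a fingertip against its upright peg, push the timer's dial round clockwise (seen from above) exactly four clicks on from where it now stands, without going past the fourth, and let it rest in that click stop. Then press the larger round start button fully down and let it come back up. Only touch and push, gently: do not pinch the peg, do not press the small square cancel button, and leave the things lying about where they are.

Things in the scene. Friction and masses are not known exactly. Their poses are not given: they have to be found in the camera images.
- timer: grey box, 150 (x) x 260 (y) x 55 mm high, fixed to the bench; origin at the centre of its underside, z up, its front looks along -x and y is to its left. On top, in this frame: dial axis at (0, +60) mm, start button at (-32, -45), cancel button at (-32, -105), a dark flat window behind the buttons.
- dial (a joint): angle of the dial in rad, growing clockwise seen from above; end stops at 0 and 4.19. Click stops every 24 degrees (0.419 rad), at multiples of that; it starts resting in one of the first four (0, 0.42, 0.84 or 1.26). A sprung ball resists up to about 0.15 N m (about 4 N at the peg), most as it leaves a stop and fading to nothing half way to the next; past that the dial snaps ahead by itself into the next stop and stays there.
- dial_axis (a point): point on the dial's upright turning axis, at the level of the disc's flat upper face, 69 mm above the bench. The black disc is 100 mm across and 12 mm thick; white ticks on the box round it stand at the click stops.
- dial_peg (a point): centre of the top of the dial's finger peg, an upright round metal pin 12 mm in diameter that stands 26 mm above the disc, 40 mm from the axis (peg top 95 mm above the bench); it moves with the dial. At dial value 0 it lies, seen from the axis, 120 degrees anticlockwise from the timer's +x; at value q at 120 degrees less q.
- start_top (a point): centre of the top of the start button: plain grey, round, 32 mm across, in a round black housing.
- start (a joint): how far the start button is pressed, m: 0 up, 0.006 fully down. It takes about 4 N and springs back up.
- cancel_top (a point): centre of the top of the cancel button, plain grey, square, 14 mm wide, in a square black frame, 60 mm to the right of the start button. Not to be pressed.
- cancel (a joint): how far the cancel button is pressed, m: 0 up, 0.003 down; must stay up.
- wax_tin: round wax tin with a lid, 67 mm across, 33 high, left of the timer; loose, to be left alone. Origin at the centre of its underside.
- tape_measure: tape measure, 39 x 84 x 64 mm, right of the timer; loose, to be left alone. Origin at the centre of its underside.
- carpenter_pencil: flat carpenter's pencil, 145 mm long, lying behind the timer; loose, to be left alone. Origin at the centre of its underside.
- masking_tape: roll of masking tape lying flat, 100 mm across, 25 high, in front of the timer on its left; loose, to be left alone. Origin at the centre of its underside.
- pliers: pliers lying flat, 150 mm long, in front of the timer on its right; loose, to be left alone. Origin at the centre of its underside.

How it is judged:
By the outcome, as a careful person would: the job done as asked, in the order asked, and still so for the second after the job is handed in, with the robot touching nothing.
It also fails if it takes over 54 s, if anything falls off the work surface, if the arm or the gripper's body presses on something with over 40 N, if the wrist force passes 120 N, or if a joint passes its speed limit or range.

## Working session

There is one attempt and no reset: what is moved stays moved. The work goes in short steps, Python scripts to look and compute and a tool call to move; the robot and the scene stay as the last step left them, time stands still between calls to the robot, and variables do not carry over. Pictures are saved under pics/ and viewed, at most 10 in all, crops included, and the job is handed in when it is done.

Besides the shell and the picture viewer there is one more tool, called after "Call:" as name(argument=value, ...) on one line, values as JSON. move_arm: Moves the arm, as the interface text tells. Its arguments: {"type":"object","properties":{"increments":{"type":"array","items":{"type":"array"}},"squeeze":{"type":"number"}},"required":["increments"]}

```bash
mkdir -p pics
cat > h.py <<'E'
import numpy as np, cv2
from station import read_state, imaging, close_job
def grab(n, save=None):
    p,d=imaging.grab_frame(n); c=imaging.get_calibration(n)
    if save: cv2.imwrite('pics/'+save, p[:,:,::-1])
    np.savez(n+'.npz',p=p,d=d,K=c['camera_matrix'],T=c['cam_to_world'])
    return p,d,np.array(c['camera_matrix']),np.array(c['cam_to_world'])
def plane(uv,z,K,T):
    uv=np.atleast_2d(uv).astype(float)
    r=np.c_[uv,np.ones(len(uv))]@np.linalg.inv(K).T@T[:3,:3].T
    o=T[:3,3]; return o+r*((z-o[2])/r[:,2])[:,None]
def cloud(d,K,T):
    v,u=np.mgrid[:d.shape[0],:d.shape[1]]
    c=np.stack([(u-K[0,2])/K[0,0]*d,(v-K[1,2])/K[1,1]*d,d],-1)
    return c@T[:3,:3].T+T[:3,3]
E
python3 - <<'E'
from h import *
a=grab('scene','s0.png');b=grab('side','d0.png')
cv2.imwrite('pics/both.png',cv2.resize(np.hstack([a[0],b[0]])[:,:,::-1],(800,300)))
print(read_state()); print(a[3],b[3])
E
```

```text
{'clock': 0.1, 'joints': array([-1.32211066e+00,  3.59445466e-01,  1.51130012e+00, -4.00173265e-05,
        1.27248490e+00, -1.15055057e-01]), 'dq': array([ 0.00129051, -0.00139878, -0.004035  , -0.00096423, -0.00089019,
        0.00132963]), 'tau': array([ 8.37830648e-04, -5.28649592e+01, -2.79349297e+01,  1.07357894e-05,
        4.95083223e-03, -1.27885704e-05]), 'tcp_pos': array([ 0.21330452, -0.56010297,  0.19233941]), 'tcp_rot': array([-8.15814800e-04,  9.83505726e-01,  1.80875141e-01, -7.37530734e-05]), 'ft_force': array([ 0.00518661, -0.66538015, -0.17750876]), 'wrist_torque': array([-0.00263407,  0.01411215,  0.00104992]), 'grip_force': 0.0, 'width': 0.08540721287394024}
[[-0.85690673 -0.35784788  0.37101988  0.20186297]
 [-0.51545956  0.58996706 -0.62148235  0.4815827 ]
 [ 0.00350664 -0.72379816 -0.69000285  0.71009854]
 [ 0.          0.          0.          1.        ]] [[-9.04591861e-01 -1.56491617e-01  3.96514739e-01  2.06132921e-01]
 [-4.26278214e-01  3.33546857e-01 -8.40852769e-01  6.65870166e-01]
 [-6.69835833e-04 -9.29654166e-01 -3.68432739e-01  4.36847035e-01]
 [ 0.00000000e+00  0.00000000e+00  0.00000000e+00  1.00000000e+00]]
```

View pics/s0.png

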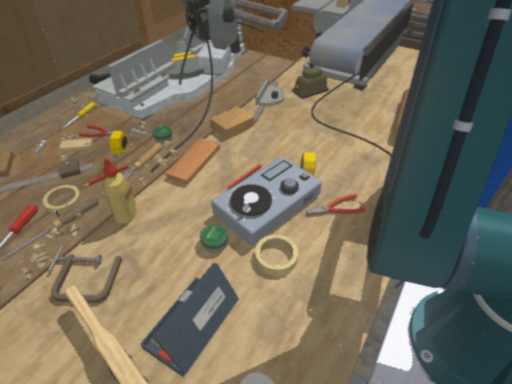

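View pics/d0.png

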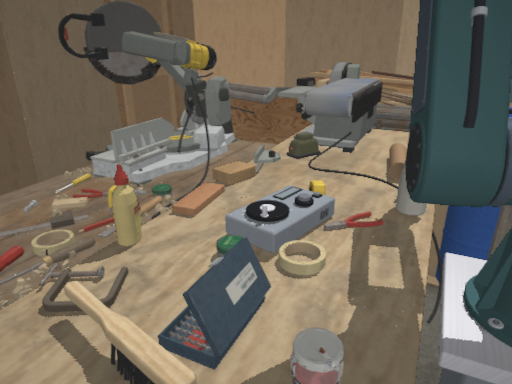

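The scene view shows the timer at about (267,198), its dial at (250,200) and the start button at (290,186). The wax tin is at (214,237) and the masking tape at (275,256). Next I'll work out the timer's pose.

Run:
```python
from h import *
for n,(u0,u1,v0,v1) in {'scene':(200,335,145,250),'side':(215,345,175,250)}.items():
    f=np.load(n+'.npz');p,d,K,T=[f[k] for k in 'pdKT']
    X=cloud(d,K,T);m=np.zeros(d.shape,bool);m[v0:v1,u0:u1]=1
    m&=(d>0)
    top=m&(X[...,2]>.049)&(X[...,2]<.082)
    nl,lab,st,_=cv2.connectedComponentsWithStats(top.astype(np.uint8))
    top=lab==1+np.argmax(st[1:,4])
    P=X[top]; r=cv2.minAreaRect((P[:,:2]*1000).astype(np.float32)); print(n,len(P),r,cv2.boxPoints(r).round(0).tolist(),np.median(P[:,2]))
    hsv=cv2.cvtColor(p,cv2.COLOR_RGB2GRAY)
    # black disc
    k=top&(hsv<45); nl,lab,st,_=cv2.connectedComponentsWithStats(k.astype(np.uint8)); i=1+np.argmax(st[1:,4]);c,_=cv2.findContours((lab==i).astype(np.uint8),0,1)
    e=cv2.fitEllipse(cv2.convexHull(c[0])); q=plane(c[0][:,0],.069,K,T); mc,rr=cv2.minEnclosingCircle((q[:,:2]*1000).astype(np.float32)); print('disc',e,mc,rr)
    hi=m&(X[...,2]>.084); 
    if hi.sum(): print('peg',hi.sum(),X[hi].mean(0),np.argwhere(hi).mean(0))
    cv2.imwrite(f'pics/c_{n}.png',cv2.resize(p[v0:v1,u0:u1,::-1],None,fx=5,fy=5,interpolation=cv2.INTER_CUBIC))
```

```text
scene 4155 ((525.6439208984375, -119.28541564941406), (260.6301574707031, 151.407958984375), 75.31293487548828) [[419.0, -226.0], [566.0, -265.0], [632.0, -12.0], [485.0, 26.0]] 0.055731910958705555Traceback (most recent call last):
  File "<stdin>", line 12, in <module>
    return _wrapfunc(a, 'argmax', axis=axis, out=out, **kwds)
    return bound(*args, **kwds)
ValueError: attempt to get argmax of an empty sequence
```

Run:
```python
from h import *
ya=np.radians(75.313-90);R=np.array([[np.cos(ya),-np.sin(ya)],[np.sin(ya),np.cos(ya)]])
C=np.array([.5256,-.1193])
print('dial',C+R@[0,.06],'start',C+R@[-.032,-.045],'cancel',C+R@[-.032,-.105])
D=C+R@[0,.06]
for n,(u0,u1,v0,v1) in {'scene':(200,335,145,250),'side':(215,345,175,250)}.items():
    f=np.load(n+'.npz');p,d,K,T=[f[k] for k in 'pdKT']
    X=cloud(d,K,T);m=(d>0)&(np.linalg.norm(X[...,:2]-D,axis=-1)<.055)
    hi=m&(X[...,2]>.078)
    q=X[hi]; print(n,hi.sum(),m.sum(),q[:,2].max() if len(q) else 0)
    if len(q):
        t=q[q[:,2]>q[:,2].max()-.008].mean(0); l=R.T@(t[:2]-D); print(t,l,np.degrees(np.arctan2(l[1],l[0])),np.argwhere(hi).mean(0))
    cv2.imwrite(f'pics/c_{n}.png',cv2.resize(p[v0:v1,u0:u1,::-1],None,fx=5,fy=5,interpolation=cv2.INTER_CUBIC))
```

```text
dial [ 0.54081231 -0.06126048] start [ 0.48323636 -0.15471641] cancel [ 0.46802405 -0.21275593]
scene 37 1202 0.09663612856877757
[ 0.52948692 -0.02228798  0.09388636] [-0.02083637  0.03482766] 120.89084246364733 [203.89189189 245.86486486]
side 46 933 0.0952633486141845
[ 0.52792795 -0.02349277  0.0919071 ] [-0.02203893  0.03326698] 123.52394278030351 [207.67391304 264.54347826]
```

View pics/c_scene.png

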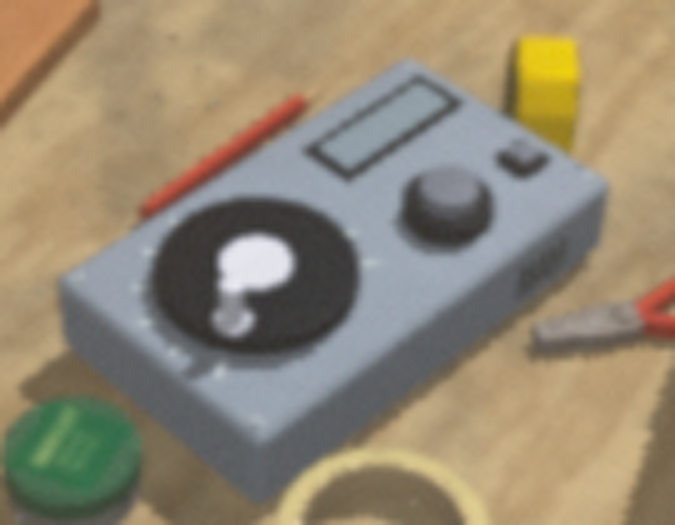

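The peg stands at about 121° in the timer frame, so the dial rests at 0. Next I'll check where the wrist camera sits and work out a hover move.

```bash
cat >> h.py <<'E'
def psi(s):
    w,x,y,z=s['tcp_rot']; return np.arctan2(2*(x*y+w*z),1-2*(y*y+z*z))
def totool(dst,s=None):
    s=s or read_state(); a=psi(s); d=(np.array(dst)-s['tcp_pos'])*100
    return np.array([d[0]*np.cos(a)+d[1]*np.sin(a), d[0]*np.sin(a)-d[1]*np.cos(a), -d[2]])
E
python3 - <<'E'
from h import *
T=imaging.get_calibration('wrist')['cam_to_world'];s=read_state()
print(np.array(T).round(3),totool(T[:3,3]),np.degrees(psi(s)),imaging.get_calibration('wrist')['camera_matrix'])
print(totool([.50,-.08,.26]))
E
```

```text
[[ 0.356 -0.899 -0.257  0.277]
 [-0.935 -0.342 -0.096 -0.535]
 [-0.002  0.274 -0.962  0.373]
 [ 0.     0.     0.     1.   ]] [  6.83586885  -0.05523675 -18.07071816] 20.84147687830971 [[314.20582363   0.         259.91550118]
 [  0.         314.20582363 191.78441305]
 [  0.           0.           1.        ]]
[ 43.87492902 -34.66874988  -6.76605918]
```

Call:
move_arm(increments=[[255, [2.45, -1.77, -0.15], 0], [255, [2.45, -1.77, -0.15], 0], [255, [2.45, -1.77, -0.15], 0], [255, [2.45, -1.77, -0.15], 0], [255, [2.45, -1.77, -0.15], 0], [255, [2.45, -1.77, -0.15], 0], [255, [2.45, -1.77, -0.15], 0], [255, [2.45, -1.77, -0.15], 0], [255, [2.45, -1.77, -0.15], 0], [255, [2.45, -1.77, -0.15], 0], [255, [2.45, -1.77, -0.15], 0], [255, [2.45, -1.77, -0.15], 0], [255, [2.45, -1.77, -0.15], 0], [255, [2.45, -1.77, -0.15], 0], [255, [2.45, -1.77, -0.15], 0], [255, [2.45, -1.77, -0.15], 0], [255, [2.45, -1.77, -0.15], 0], [255, [2.45, -1.77, -0.15], 0], [255, [2.45, -1.77, -0.15], 0], [255, [0, 0, 0], 0]], squeeze=30)

```text
clock: 1.77
tcp_pos: [0.5314, -0.0767, 0.2217]
tcp_rot: [-0.001, 0.983, 0.182, 0.001]
ft_force: [1.1, -0.7, -0.6]
width: -0.0001
grip_force: 0.0
```

Run:
```python
from h import *
p,d,K,T=grab('wrist','w0.png');s=read_state();print(s['tcp_pos'],np.degrees(psi(s)),s['width'],s['ft_force'])
X=cloud(d,K,T);D=np.array([.5408,-.0613])
g=cv2.cvtColor(p,cv2.COLOR_RGB2GRAY)
top=(abs(X[...,2]-.055)<.005)&(np.linalg.norm(X[...,:2]-[.525,-.12],axis=-1)<.2)
print(cv2.minAreaRect((X[top][:,:2]*1000).astype(np.float32)))
r=np.linalg.norm(X[...,:2]-D,axis=-1)
hi=(r<.06)&(X[...,2]>.082)&(X[...,2]<.1);q=X[hi];print('peg',len(q),q.mean(0) if len(q) else 0,np.argwhere(hi).mean(0))
```

```text
[ 0.52983965 -0.07866901  0.22136466] 21.055697723253253 0.00016503283052644285 [-0.21365076 -0.22867117  0.30884191]
((514.1668090820312, -154.57537841796875), (324.19439697265625, 149.1534423828125), 75.21539306640625)
peg 128 [ 0.52840894 -0.02672616  0.09311345] [155.828125  211.4140625]
```

View pics/w0.png

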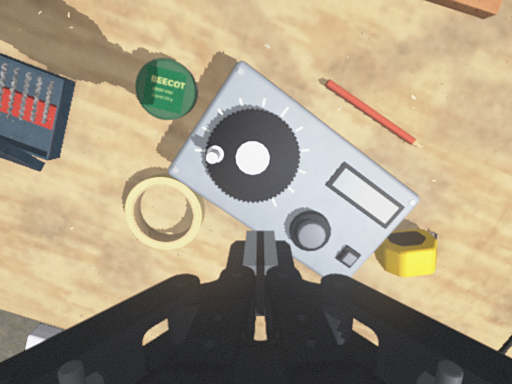

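The wrist view shows the peg at (213,155), the disc centre at about (252,155), the start button at (311,234) and the cancel button at (347,257). Now I'll refine these positions.

Run:
```python
from h import *
f=np.load('wrist.npz');p,d,K,T=[f[k] for k in 'pdKT'];X=cloud(d,K,T)
g=cv2.cvtColor(p,cv2.COLOR_RGB2GRAY)
def blob(m,pt):
    n,l,st,c=cv2.connectedComponentsWithStats(m.astype(np.uint8));
    ys,xs=np.nonzero(l); i=np.argmin((xs-pt[0])**2+(ys-pt[1])**2); k=l==l[ys[i],xs[i]]
    c,_=cv2.findContours(k.astype(np.uint8),0,1); c=max(c,key=len); return cv2.fitEllipse(cv2.convexHull(c)),k.sum()
roi=np.zeros(g.shape,bool);roi[95:210,198:306]=1
disc,n=blob((g<75)&roi,(235,180)); hub,n2=blob((g>215)&roi,(252,157)); peg,n3=blob((X[...,2]>.088)&roi,(213,155))
print(disc,hub,n2,peg,n3)
D=plane(disc[0],.069,K,T)[0];P=plane(peg[0],.095,K,T)[0]
zh=np.median(X[150:162,246:260,2]);print('D',D,'hub',plane(hub[0],zh,K,T)[0],zh,'P',P)
ya=np.radians(75.25-90);R=np.array([[np.cos(ya),-np.sin(ya)],[np.sin(ya),np.cos(ya)]])
for c in (D,plane(hub[0],zh,K,T)[0]):
    l=R.T@(P-c)[:2];print('peg rel',l,np.hypot(*l),np.degrees(np.arctan2(l[1],l[0])))
    C=c[:2]-R@[0,.06];print('start',C+R@[-.032,-.045],'cancel',C+R@[-.032,-.105])
zs=np.median(X[228:240,305:317,2]);print('start z',zs,'at',X[236,311],X[230:238,306:316].mean((0,1)))
zc=X[257,347];print('cancel',zc)
```

```text
Traceback (most recent call last):
cv2.error: OpenCV(4.12.0) /io/opencv/modules/imgproc/src/shapedescr.cpp:361: error: (-201:Incorrect size of input array) There should be at least 5 points to fit the ellipse in function 'fitEllipseNoDirect'
```

Run:
```python
from h import *
f=np.load('wrist.npz');p,d,K,T=[f[k] for k in 'pdKT'];X=cloud(d,K,T)
g=cv2.cvtColor(p,cv2.COLOR_RGB2GRAY)
def blob(m,u0,u1,v0,v1):
    r=np.zeros(m.shape,np.uint8);r[v0:v1,u0:u1]=m[v0:v1,u0:u1]
    c,_=cv2.findContours(r,0,1);c=max(c,key=cv2.contourArea);(x,y),q=cv2.minEnclosingCircle(c);e=cv2.fitEllipse(cv2.convexHull(c)) if len(cv2.convexHull(c))>5 else None
    return e,cv2.contourArea(c)
disc=blob(g<75,195,308,95,212);hub=blob(g>200,230,275,135,180)
peg=blob((X[...,2]>.086),195,235,135,175)
print(disc,hub,peg)
D=plane(disc[0][0],.069,K,T)[0];P=plane(peg[0][0],.095,K,T)[0]
zh=np.median(X[150:162,246:260,2]);H=plane(hub[0][0],zh,K,T)[0];print('D',D,'hub',H,'P',P)
ya=np.radians(75.25-90);R=np.array([[np.cos(ya),-np.sin(ya)],[np.sin(ya),np.cos(ya)]])
for c in (D,H):
    l=R.T@(P-c)[:2];print('peg rel',l,np.hypot(*l),np.degrees(np.arctan2(l[1],l[0])))
    C=c[:2]-R@[0,.06];print('start',C+R@[-.032,-.045],'cancel',C+R@[-.032,-.105])
print('start',X[230:238,307:315].mean((0,1)),plane((311,234),X[234,311,2],K,T),'cancel',X[257,347])
print('disc gray',g[180,235],g[155,213])
```

```text
(((245.7074737548828, 151.64599609375), (78.72298431396484, 86.54789733886719), 30.01751136779785), 945.5) (((252.19219970703125, 157.38140869140625), (32.93158721923828, 33.5266227722168), 114.61382293701172), 830.5) (((210.83001708984375, 155.92909240722656), (12.400723457336426, 13.451098442077637), 110.6562271118164), 107.5)
D [ 0.54067793 -0.05724743  0.069     ] hub [ 0.53775323 -0.06577533  0.07111296] P [ 0.5284952  -0.02637553  0.095     ]
peg rel [-0.0196413  0.0267528] 0.033188749347272714 126.285274676106
start [ 0.48299925 -0.15064   ] cancel [ 0.46772313 -0.20866275]
peg rel [-0.01898421  0.0357443 ] 0.040472898575047725 117.97328216638854
start [ 0.48007456 -0.1591679 ] cancel [ 0.46479844 -0.21719065]
start [ 0.48183001 -0.15667471  0.07695745] [[ 0.48170474 -0.15722802  0.07760744]] cancel [ 0.46545898 -0.21313077  0.06448759]
disc gray 83 247
```

Call:
move_arm(increments=[[255, [-0.21, -1.3, 0], 0.025], [255, [-0.21, -1.3, 0], 0.025], [255, [-0.21, -1.3, 0], 0.025], [255, [-0.21, -1.3, 0], 0.025], [255, [0, 0, 1.5], 0], [255, [0, 0, 1.5], 0], [255, [0, 0, 1.5], 0], [255, [0, 0, 1.5], 0], [255, [0, 0, 1.5], 0], [255, [0, 0, 1.5], 0], [255, [0, 0, 1.5], 0], [255, [0, 0, 1.0], 0], [255, [0, 0, 0.8], 0], [255, [0, 0, 0.5], 0], [255, [0, 0, 0], 0], [255, [0, 0, 0], 0]])

```text
clock: 3.15
tcp_pos: [0.5044, -0.0344, 0.0938]
tcp_rot: [-0.0, 0.991, 0.131, 0.0]
ft_force: [0.1, -0.4, -0.1]
width: 0.0001
grip_force: 0.0
```

Run:
```python
from h import *
s=read_state();print(s['tcp_pos'],np.degrees(psi(s)),s['ft_force'],totool([.5033,-.033,.083],s),s['joints'])
p,d,K,T=grab('wrist','w1.png')
```

```text
[ 0.50436426 -0.03441664  0.09378565] 15.107692626426838 [ 0.08623026 -0.38757228 -0.14388917] [-0.06582487 -0.16450554  1.07856491] [-2.04892246e-01  3.43775878e-01  1.82609225e+00  6.49769576e-05
  9.71667755e-01  1.10218846e+00]
```

View pics/w1.png

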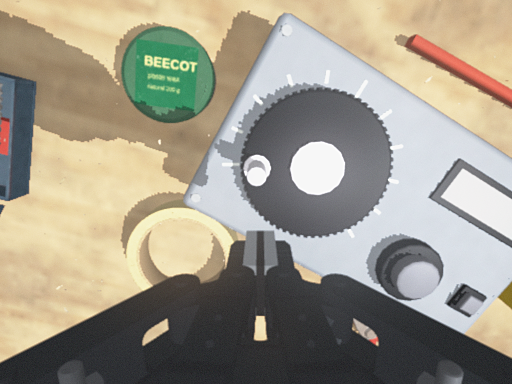

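The finger at (262,235) lines up behind the peg at (257,165). The ticks run clockwise from beside the peg, so the dial starts at 0. I'll lower, make contact and begin the arc.

Call:
move_arm(increments=[[255, [0, -0.08, 0.5], 0], [255, [0, -0.08, 0.5], 0], [255, [0.3, 0, 0], 0], [255, [0.3, 0, 0], 0], [255, [0.1, 0, 0], 0], [255, [0, 0, 0], 0]])

```text
clock: 3.7
tcp_pos: [0.5113, -0.0308, 0.0838]
tcp_rot: [0.0, 0.991, 0.132, 0.0]
ft_force: [-0.4, 0.4, -0.1]
width: 0.0001
grip_force: 0.0
```

Call:
move_arm(increments=[[255, [0.12, -0.05, 0], 0.03], [255, [0.12, -0.05, 0], 0.03], [255, [0.12, -0.05, 0], 0.03], [255, [0.12, -0.05, 0], 0.03], [255, [0.12, -0.05, 0], 0.03], [255, [0, 0, 0], 0], [255, [0, 0, 0], 0]])

```text
clock: 4.28
tcp_pos: [0.5161, -0.0272, 0.0837]
tcp_rot: [-0.0, 0.998, 0.057, 0.0]
ft_force: [0.0, -0.7, 0.8]
width: 0.0
grip_force: 0.0
```

```bash
cat > look.py <<'E'
from h import *
import sys
s=read_state();D=np.array([.538,-.065,.083]);print(s['tcp_pos'],'psi',np.degrees(psi(s)),s['ft_force'],'c',totool(D,s))
f=grab('scene');p,d,K,T=f;X=cloud(d,K,T)
m=(np.linalg.norm(X[...,:2]-[.540,-.062],axis=-1)<.055)&(X[...,2]>.08)&(X[...,2]<.098)&(d>0)
m[:190]&=True
q=X[m];print('high pts',len(q),q.mean(0) if len(q) else 0)
cv2.imwrite('pics/'+sys.argv[1],cv2.resize(p[145:250,200:335,::-1],None,fx=4,fy=4,interpolation=cv2.INTER_CUBIC))
E
python3 look.py l1.png
```

```text
[ 0.51609907 -0.02720101  0.08373591] psi 6.578622749095849 [ 0.00418423 -0.67072574  0.82122529] c [1.74262312 4.00592155 0.07359077]
high pts 34 [ 0.52887926 -0.02119051  0.09031272]
```

View pics/l1.png

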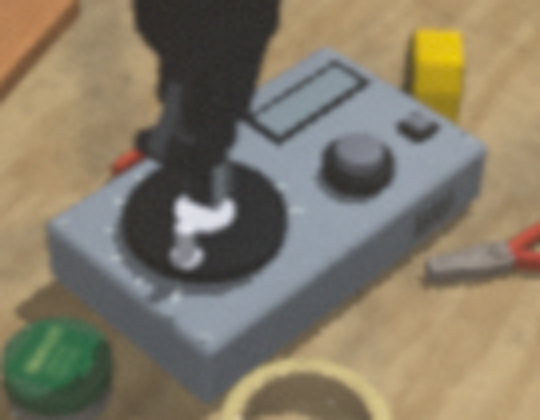

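The peg at crop pixel (187,255) hasn't moved. The fingertip at (222,200) is still clear of it. I'll check where the tip really is.

Run:
```python
from h import *
f=np.load('scene.npz');p,d,K,T=[f[k] for k in 'pdKT'];X=cloud(d,K,T)
for v in range(180,212,2): print(v,[(int(p[v,u].mean()),*(X[v,u]*1000).round().astype(int).tolist()) for u in (245,248,251,254,257)])
print(p.shape, np.linalg.inv(T)@[.516,-.027,.083,1])
c=K@(np.linalg.inv(T)@[.516,-.027,.083,1])[:3];print(c/c[2])
p2,d2,K2,T2=grab('wrist','w2.png')
cv2.imwrite('pics/w2c.png',cv2.resize(p2[100:300,150:410,::-1],None,fx=3,fy=3))
```

```text
180 [(55, 499, 27, 216), (55, 518, -16, 174), (50, 514, -21, 171), (49, 501, -12, 185), (56, 505, -32, 167)]
182 [(51, 498, 27, 212), (44, 500, 13, 199), (46, 509, -13, 174), (48, 503, -15, 175), (103, 563, -129, 57)]
184 [(47, 496, 30, 209), (45, 500, 13, 194), (48, 502, -1, 182), (50, 505, -18, 167), (111, 560, -124, 56)]
186 [(46, 498, 27, 200), (47, 501, 11, 186), (48, 502, -2, 174), (71, 503, -15, 164), (72, 549, -106, 69)]
188 [(49, 572, -85, 68), (46, 500, 13, 182), (48, 500, 1, 173), (99, 507, -21, 151), (75, 545, -99, 69)]
190 [(54, 567, -77, 70), (49, 517, -13, 147), (47, 510, -14, 150), (100, 506, -20, 146), (74, 541, -92, 70)]
192 [(55, 562, -70, 71), (49, 517, -13, 141), (47, 510, -14, 143), (99, 507, -22, 138), (74, 538, -88, 67)]
194 [(141, 559, -64, 70), (63, 518, -14, 134), (53, 509, -13, 138), (100, 506, -21, 133), (100, 533, -80, 70)]
196 [(218, 555, -58, 70), (189, 548, -62, 70), (111, 510, -14, 131), (136, 505, -19, 129), (198, 529, -72, 71)]
198 [(220, 551, -52, 71), (222, 544, -55, 71), (217, 539, -61, 69), (213, 533, -64, 70), (204, 526, -67, 71)]
200 [(203, 533, -25, 96), (223, 540, -49, 72), (222, 535, -54, 71), (218, 528, -57, 71), (142, 523, -63, 69)]
202 [(206, 531, -21, 95), (194, 525, -24, 95), (169, 531, -48, 71), (121, 526, -53, 69), (59, 521, -59, 67)]
204 [(139, 529, -18, 91), (107, 524, -23, 89), (57, 528, -43, 69), (52, 523, -48, 69), (52, 516, -50, 70)]
206 [(133, 529, -17, 85), (118, 526, -26, 79), (55, 525, -38, 69), (54, 518, -41, 70), (56, 512, -45, 70)]
208 [(137, 529, -18, 78), (161, 526, -26, 72), (76, 522, -33, 68), (54, 515, -36, 70), (56, 510, -40, 69)]
210 [(137, 530, -19, 70), (169, 524, -23, 69), (62, 518, -26, 70), (54, 512, -30, 69), (53, 506, -35, 68)]
(384, 512, 3) [-0.00923133  0.04143246  0.86532604  1.        ]
[251.8135182  206.19795955   1.        ]
```

View pics/w2c.png

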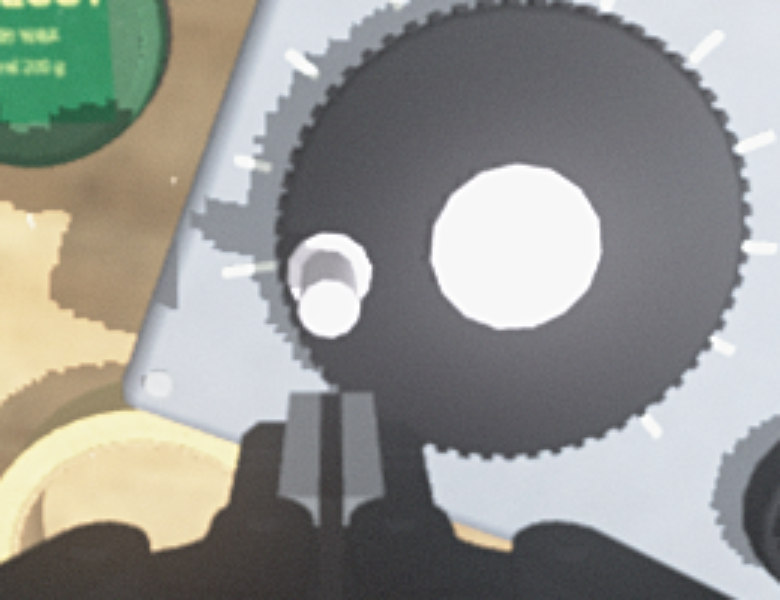

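The scene depth puts the bottom of the finger near z = 0.13, but the reported TCP is 0.084. I'll cross-check with the wrist depth and the side view.

Run:
```python
from h import *
f=np.load('wrist.npz');p,d,K,T=[f[k] for k in 'pdKT'];X=cloud(d,K,T);s=read_state()
for v in (226,229,232,235,240,250,260,270): print(v,[(int(p[v,u].mean()),round(float(d[v,u]),3),*totool(X[v,u],s).round(1).tolist()) for u in (250,260,270)])
p,d,K,T=grab('side');X=cloud(d,K,T)
Y=(X-s['tcp_pos']); m=(d>0)&(np.linalg.norm(Y[...,:2],axis=-1)<.03)&(X[...,2]>.075)&(X[...,2]<.2)
v,u=np.nonzero(m);o=np.argsort(X[m][:,2])[:400:25]
print(np.c_[u[o],v[o],(X[m][o]*1000).round()].astype(int))
```

```text
226 [(220, 0.225, -1.7, -0.8, 2.9), (78, 0.212, -1.2, -0.0, 1.7), (86, 0.211, -1.2, 0.6, 1.6)]
229 [(224, 0.226, -2.0, -0.8, 2.9), (151, 0.226, -2.0, -0.0, 3.0), (83, 0.211, -1.4, 0.6, 1.5)]
232 [(133, 0.147, 1.0, -0.5, -4.5), (75, 0.146, 1.0, -0.1, -4.5), (137, 0.147, 1.0, 0.4, -4.4)]
235 [(137, 0.143, 1.0, -0.5, -4.8), (76, 0.144, 1.0, -0.1, -4.8), (134, 0.145, 0.9, 0.4, -4.7)]
240 [(132, 0.138, 1.0, -0.5, -5.4), (77, 0.139, 1.0, -0.1, -5.3), (131, 0.139, 1.0, 0.4, -5.3)]
250 [(132, 0.129, 1.0, -0.5, -6.3), (71, 0.13, 0.9, -0.1, -6.3), (130, 0.13, 1.0, 0.4, -6.3)]
260 [(132, 0.121, 1.0, -0.4, -7.2), (63, 0.121, 1.0, -0.1, -7.1), (129, 0.121, 1.0, 0.3, -7.2)]
270 [(60, 0.113, 1.0, -0.4, -8.0), (68, 0.118, 0.8, -0.1, -7.5), (57, 0.112, 1.0, 0.3, -8.0)]
[[266 213 524 -24  75]
 [264 209 528 -22  85]
 [266 204 527 -30  94]
 [273 193 507 -23 127]
 [274 190 505 -24 134]
 [275 188 503 -23 139]
 [267 186 518 -16 144]
 [275 183 504 -26 150]
 [272 182 506 -15 155]
 [275 179 501 -19 161]
 [274 176 502 -16 169]
 [273 175 500  -5 175]
 [273 170 504 -14 183]
 [279 164 499 -34 191]
 [275 164 500 -15 196]]
```

All three cameras agree: the physical fingertip ends about 4.5 cm short of the reported TCP. The tip is at x = +1.0 cm, z = −4.5 cm in the tool frame. I'll allow for this by backing off and going 4.5 cm lower.

Call:
move_arm(increments=[[255, [-0.4, 0, 0], 0], [255, [-0.4, 0, 0], 0], [255, [-0.4, 0, 0], 0], [255, [0, 0, 0], 0], [255, [0, 0, 1.0], 0], [255, [0, 0, 1.0], 0], [255, [0, 0, 1.0], 0], [255, [0, 0, 0.8], 0], [255, [0, 0, 0.4], 0], [255, [0, 0, 0.2], 0], [255, [0, 0, 0], 0], [255, [0, 0, 0], 0]])

```text
clock: 5.43
tcp_pos: [0.5041, -0.0285, 0.0395]
tcp_rot: [-0.0, 0.998, 0.057, -0.0]
ft_force: [-0.1, 0.2, 0.2]
width: 0.0004
grip_force: 0.0
```

Run:
```python
from h import *
s=read_state();print(s['tcp_pos'],np.degrees(psi(s)),s['ft_force'],'c',totool([.538,-.065,.083],s))
for n in ('scene','side'):
    p,d,K,T=grab(n);X=cloud(d,K,T)
    Y=X-s['tcp_pos'];m=(d>0)&(np.linalg.norm(Y[...,:2],axis=-1)<.035)&(X[...,2]>.075)&(X[...,2]<.13)
    t=np.array([totool(x,s) for x in X[m]]);g=p[m].mean(1)
    fin=t[:,0]<1.15; print(n,'finger',fin.sum(),'lowest',X[m][fin][:,2].min() if fin.any() else 0,'x range',t[fin].min(0),t[fin].max(0),'peg',t[~fin].mean(0),(~fin).sum())
```

```text
[ 0.50412185 -0.02854506  0.0395268 ] 6.523200300685449 [-0.10766211  0.18161891  0.19501081] c [ 2.95173356  4.0067671  -4.34731982]
scene finger 124 lowest 0.07660235154192985 x range [-1.28986749 -3.35455086 -9.03237902] [ 0.85395856  2.35047395 -3.70755497] peg [ 2.47152902 -0.62316056 -4.60551426] 27
side finger 216 lowest 0.0772893169431747 x range [-1.48767347 -3.21545147 -9.03295252] [ 1.01677391  3.02213487 -3.77625151] peg [ 2.39964839 -0.2306383  -4.64905343] 54
```

Call:
move_arm(increments=[[255, [0.2, 0, 0], 0], [255, [0.2, 0, 0], 0], [255, [0.2, 0, 0], 0], [255, [0.2, 0, 0], 0], [255, [0.2, 0, 0], 0], [255, [0.2, 0, 0], 0], [255, [0.1, 0, 0], 0], [255, [0, 0, 0], 0]])

```text
clock: 6.2
tcp_pos: [0.5161, -0.0267, 0.0394]
tcp_rot: [-0.0, 0.998, 0.057, -0.001]
ft_force: [-3.7, 1.8, 2.3]
width: 0.0
grip_force: 1.5
```

Call:
move_arm(increments=[[255, [0.12, -0.05, 0], 0.03], [255, [0.12, -0.05, 0], 0.03], [255, [0.12, -0.05, 0], 0.03], [255, [0.12, -0.05, 0], 0.03], [255, [0.12, -0.05, 0], 0.03], [255, [0, 0, 0], 0], [255, [0, 0, 0], 0]])

```text
clock: 6.78
tcp_pos: [0.5237, -0.0244, 0.0397]
tcp_rot: [0.0, 1.0, -0.018, 0.001]
ft_force: [0.3, -0.6, 0.8]
width: 0.0001
grip_force: 0.0
```

```bash
cat > ang.py <<'E'
from h import *
s=read_state();c=totool([.538,-.065,.083],s)
print(s['tcp_pos'],'psi',np.degrees(psi(s)),s['ft_force'],'c',c,'finger q',105.3-90-np.degrees(psi(s)))
D={'scene':[.5408,-.0613],'side':[.5400,-.0618],'wrist':[.538,-.065]}
for n in D:
    p,d,K,T=grab(n);X=cloud(d,K,T);g=p.mean(2)
    r=X[...,:2]-D[n];m=(d>0)&(abs(np.linalg.norm(r,axis=-1)-.04)<.009)&(X[...,2]>.09)&(X[...,2]<.1)&(g>150)
    if m.sum()>3:
        t=r[m].mean(0);print(n,m.sum(),'q',105.3-np.degrees(np.arctan2(t[1],t[0])),np.hypot(*t))
E
python3 ang.py
```

```text
[ 0.52367358 -0.0244151   0.03973024] psi -2.0206133831295294 [ 0.29169998 -0.55573318  0.83017471] c [ 1.57484972  4.00545318 -4.32697636] finger q 17.320613383129526
side 14 q 18.78675715510434 0.03824831084922511
wrist 599 q 26.98803711628139 0.042186584084870214
```

One click done. Pushing on for the second.

Call:
move_arm(increments=[[255, [0.12, -0.05, 0], 0.03], [255, [0.12, -0.05, 0], 0.03], [255, [0.12, -0.05, 0], 0.03], [255, [0.12, -0.05, 0], 0.03], [255, [0.12, -0.05, 0], 0.03], [255, [0.12, -0.05, 0], 0.03], [255, [0.12, -0.05, 0], 0.03], [255, [0.12, -0.05, 0], 0.03], [255, [0.12, -0.05, 0], 0.03], [255, [0.12, -0.05, 0], 0.03], [255, [0.12, -0.05, 0], 0.03], [255, [0.12, -0.05, 0], 0.03], [255, [0.12, -0.05, 0], 0.03], [255, [0.12, -0.05, 0], 0.03], [255, [0, 0, 0], 0], [255, [0, 0, 0], 0]])

```text
clock: 8.27
tcp_pos: [0.5408, -0.0214, 0.0397]
tcp_rot: [-0.0, 0.974, -0.226, 0.0]
ft_force: [0.6, -1.2, 0.4]
width: 0.0001
grip_force: 0.0
```

```bash
python3 ang.py
```

```text
[ 0.54077888 -0.02141143  0.03966298] psi -26.07463335483532 [ 0.62616011 -1.24025624  0.37522237] c [ 1.66629349  4.03736527 -4.33370171] finger q 41.37463335483532
side 6 q 42.28038800552038 0.037238453679656565
wrist 682 q 47.77246354066622 0.04186347796395632
```

Wrist reads about 48°, so two clicks are done. Third click, with the same arc.

Call:
move_arm(increments=[[255, [0.12, -0.05, 0], 0.03], [255, [0.12, -0.05, 0], 0.03], [255, [0.12, -0.05, 0], 0.03], [255, [0.12, -0.05, 0], 0.03], [255, [0.12, -0.05, 0], 0.03], [255, [0.12, -0.05, 0], 0.03], [255, [0.12, -0.05, 0], 0.03], [255, [0.12, -0.05, 0], 0.03], [255, [0.12, -0.05, 0], 0.03], [255, [0.12, -0.05, 0], 0.03], [255, [0.12, -0.05, 0], 0.03], [255, [0.12, -0.05, 0], 0.03], [255, [0.12, -0.05, 0], 0.03], [255, [0.12, -0.05, 0], 0.03], [255, [0, 0, 0], 0], [255, [0, 0, 0], 0]])

```text
clock: 9.75
tcp_pos: [0.5581, -0.026, 0.0396]
tcp_rot: [-0.0, 0.906, -0.424, -0.0]
ft_force: [-0.9, 0.6, -0.1]
width: 0.0002
grip_force: 0.0
```

```bash
python3 ang.py; cp wrist.npz w3.npz; python3 -c "
from h import *
cv2.imwrite('pics/w3.png',np.load('wrist.npz')['p'][:,:,::-1]); print(read_state()['joints'])"
```

```text
[ 0.55808526 -0.02595867  0.03961102] psi -50.13508861056498 [-0.88058546  0.62795518 -0.0751575 ] c [ 1.70922369  4.04412934 -4.33889844] finger q 65.43508861056497
wrist 788 q 68.55609860822935 0.04147428100830464
[-1.70091069e-01  4.83354696e-01  1.75706831e+00  1.12562048e-04
  9.01393106e-01  2.27603823e+00]
```

View pics/w3.png

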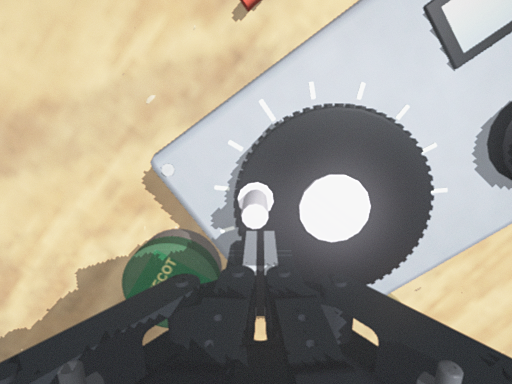

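The peg is at the tick with seven more ticks clockwise of it to the last one at (440,190), so it's at the third click. The same arc again brings the fourth. The finger will stop about 6° short of the stop, then I back off and lift.

Call:
move_arm(increments=[[255, [0.12, -0.05, 0], 0.03], [255, [0.12, -0.05, 0], 0.03], [255, [0.12, -0.05, 0], 0.03], [255, [0.12, -0.05, 0], 0.03], [255, [0.12, -0.05, 0], 0.03], [255, [0.12, -0.05, 0], 0.03], [255, [0.12, -0.05, 0], 0.03], [255, [0.12, -0.05, 0], 0.03], [255, [0.12, -0.05, 0], 0.03], [255, [0.12, -0.05, 0], 0.03], [255, [0.12, -0.05, 0], 0.03], [255, [0.12, -0.05, 0], 0.03], [255, [0.12, -0.05, 0], 0.03], [255, [0.12, -0.05, 0], 0.03], [255, [0, 0, 0], 0], [255, [0, 0, 0], 0]])

```text
clock: 11.23
tcp_pos: [0.5721, -0.0372, 0.0396]
tcp_rot: [-0.0, 0.798, -0.603, -0.0]
ft_force: [0.4, 0.0, -0.3]
width: -0.0003
grip_force: 0.0
```

```bash
python3 ang.py
```

```text
[ 0.57211463 -0.03718023  0.03960141] psi -74.19933980500574 [ 0.36495683  0.00433024 -0.34922762] c [ 1.74794819  4.04006878 -4.33985905] finger q 89.49933980500573
wrist 813 q 91.31934483290816 0.041032707247583615
```

Call:
move_arm(increments=[[255, [-0.3, 0, 0], 0], [255, [-0.4, 0, 0], 0], [255, [-0.4, 0, 0], 0], [255, [0, 0, -1.0], 0], [255, [0, 0, -1.5], 0], [255, [0, 0, -2], 0], [255, [0, 0, -2.5], 0], [255, [0, 0, -3], 0], [255, [0, 0, -3], 0], [255, [0, 0, 0], -0.1], [255, [0, 0, 0], -0.1], [255, [0, 0, 0], -0.1], [255, [0, 0, 0], -0.1], [255, [0, 0, 0], -0.1], [255, [0, 0, 0], -0.1], [255, [0, 0, 0], -0.1], [255, [0, 0, 0], -0.1], [255, [0, 0, 0], -0.1], [255, [0, 0, 0], 0]])

```text
clock: 12.97
tcp_pos: [0.5692, -0.0265, 0.1704]
tcp_rot: [-0.0, 0.981, -0.195, 0.0]
ft_force: [-1.1, -0.2, -0.9]
width: 0.0
grip_force: 0.0
```

```bash
python3 ang.py
python3 - <<'E'
from h import *
s=read_state();print('move',totool([.4817,-.157,.13],s),s['joints'][5])
cv2.imwrite('pics/w4.png',np.load('wrist.npz')['p'][:,:,::-1])
E
```

```text
[ 0.56916806 -0.02646201  0.17038329] psi -22.48116051440966 [-1.09320879 -0.17794239 -0.91470611] c [-1.40633087  4.75273398  8.73832915] finger q 37.781160514409656
scene 13 q 95.3772334556355 0.03902984777771314
side 16 q 96.87416359593378 0.038464187481382285
wrist 159 q 94.15144932992827 0.042535398689324835
move [-2.99217076 15.41951966  4.00677113] 1.8019112241745399
```

View pics/w4.png

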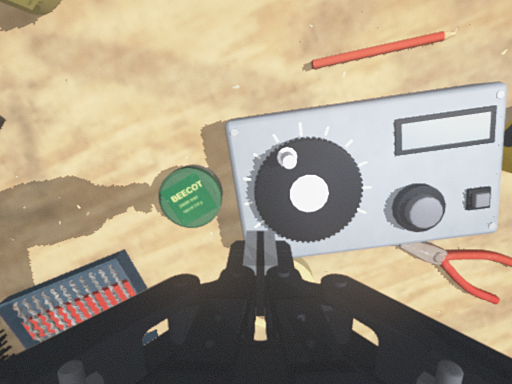

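The dial reads 94 to 97° in all three views, so it's at the fourth stop (96°). The start button's top is at (428,209) and cancel is at (480,197). I'll localise the start button.

Run:
```python
from h import *
s=read_state()
for n,c in (('wrist',(428,209)),('scene',(290,186))):
    f=np.load(n+'.npz');p,d,K,T=[f[k] for k in 'pdKT'];X=cloud(d,K,T)
    m=(np.linalg.norm(X[...,:2]-[.4825,-.156],axis=-1)<.03)&(X[...,2]>.0725)&(d>0)
    q=X[m];print(n,m.sum(),q.mean(0),np.percentile(q[:,2],[10,50,90]),cv2.minEnclosingCircle((q[:,:2]*1000).astype(np.float32)))
print(totool([.482,-.157,.13],s))
```

```text
wrist 879 [ 0.48347796 -0.15532342  0.07645413] [0.07515267 0.07661781 0.07751695] ((482.4949035644531, -155.94976806640625), 15.809680938720703)
scene 91 [ 0.48257885 -0.1528923   0.07642969] [0.07400211 0.07656249 0.07830323] ((482.2411193847656, -154.09877014160156), 16.105087280273438)
[-2.96452735 15.40786454  4.00677113]
```

Call:
move_arm(increments=[[255, [-0.31, 1.52, 0], 0], [255, [-0.31, 1.52, 0], 0], [255, [-0.31, 1.52, 0], 0], [255, [-0.31, 1.52, 0], 0], [255, [-0.31, 1.52, 0], 0], [255, [-0.31, 1.52, 0], 0], [255, [-0.31, 1.52, 0], 0], [255, [-0.31, 1.52, 0], 0], [255, [-0.31, 1.52, 0], 0], [255, [-0.31, 1.52, 0], 0], [255, [0, 0, 2], 0], [255, [0, 0, 2], 0], [255, [0, 0, 2], 0], [255, [0, 0, 2], 0], [255, [0, 0, 2], 0], [255, [0, 0, 1.2], 0], [255, [0, 0, 0.8], 0], [255, [0, 0, 0], 0], [255, [0, 0, 0], 0]])

```text
clock: 14.7
tcp_pos: [0.482, -0.1549, 0.0497]
tcp_rot: [-0.0, 0.98, -0.197, -0.0]
ft_force: [0.3, 0.3, 0.0]
width: 0.0001
grip_force: 0.0
```

Run:
```python
from h import *
s=read_state();print(s['tcp_pos'],s['ft_force'],'off',totool([.4825,-.1555,.0765],s))
for n in ('scene','side'):
    p,d,K,T=grab(n);X=cloud(d,K,T);Y=X-s['tcp_pos']
    m=(d>0)&(np.linalg.norm(Y[...,:2],axis=-1)<.02)&(X[...,2]>.082)&(X[...,2]<.12);q=X[m];print(n,m.sum(),np.sort(q[:,2])[:12].round(3),q.mean(0))
```

```text
[ 0.48198733 -0.15488041  0.04971337] [0.27293135 0.25158392 0.02668754] off [ 0.07123783  0.03731548 -2.67866288]
scene 93 [0.088 0.091 0.091 0.091 0.092 0.092 0.093 0.095 0.095 0.095 0.095 0.096] [ 0.47826678 -0.14597663  0.10604178]
side 127 [0.089 0.089 0.09  0.09  0.091 0.091 0.091 0.091 0.092 0.092 0.093 0.093] [ 0.47857177 -0.14921882  0.10577964]
```

Call:
move_arm(increments=[[255, [0, 0, 0.4], 0], [255, [0, 0, 0.4], 0], [255, [0, 0, 0.3], 0], [255, [0, 0, 0.2], 0], [255, [0, 0, 0.1], 0], [255, [0, 0, 0.1], 0], [255, [0, 0, 0.1], 0], [255, [0, 0, 0.1], 0], [255, [0, 0, 0], 0]])

```text
clock: 15.55
tcp_pos: [0.4821, -0.155, 0.0328]
tcp_rot: [-0.0, 0.98, -0.197, 0.0]
ft_force: [-0.7, 0.1, 4.5]
width: -0.0001
grip_force: 2.3
```

Call:
move_arm(increments=[[255, [0, 0, 0.1], 0], [255, [0, 0, 0.1], 0], [255, [0, 0, 0], 0]])

```text
clock: 15.8
tcp_pos: [0.4823, -0.155, 0.0325]
tcp_rot: [0.0, 0.98, -0.197, 0.0]
ft_force: [-5.6, 1.3, 23.8]
width: 0.0002
grip_force: 11.8
```

Force went from 4.5 N to 24 N with almost no travel, so it's bottomed. I'll release in small steps to confirm the button's travel.

Call:
move_arm(increments=[[255, [0, 0, -0.2], 0], [255, [0, 0, -0.2], 0], [255, [0, 0, 0], 0]])

```text
clock: 16.05
tcp_pos: [0.4821, -0.155, 0.035]
tcp_rot: [0.0, 0.98, -0.197, 0.0]
ft_force: [0.6, -0.2, 2.5]
width: -0.0001
grip_force: 1.4
```

Call:
move_arm(increments=[[255, [0, 0, -0.2], 0], [255, [0, 0, 0], 0]])

```text
clock: 16.22
tcp_pos: [0.4821, -0.1549, 0.0367]
tcp_rot: [-0.0, 0.98, -0.197, 0.0]
ft_force: [0.1, 0.3, 1.9]
width: -0.0003
grip_force: 1.0
```

Call:
move_arm(increments=[[255, [0, 0, -0.2], 0], [255, [0, 0, 0], 0]])

```text
clock: 16.38
tcp_pos: [0.482, -0.1549, 0.0386]
tcp_rot: [-0.0, 0.98, -0.197, -0.0]
ft_force: [0.6, -1.1, 1.6]
width: -0.0002
grip_force: 0.6
```

Call:
move_arm(increments=[[255, [0, 0, -0.2], 0], [255, [0, 0, 0], 0]])

```text
clock: 16.55
tcp_pos: [0.4816, -0.1547, 0.0405]
tcp_rot: [-0.0, 0.98, -0.197, -0.0]
ft_force: [0.6, 0.2, -0.4]
width: -0.0002
grip_force: 0.0
```

The spring force lasted from 0.0325 to about 0.0386, which is the full 6 mm travel, and then dropped to zero. Now lift clear and do a last check.

Call:
move_arm(increments=[[255, [0, 0, -1], 0], [255, [0, 0, -2], 0], [255, [0, 0, -2], 0], [255, [0, 0, -2], 0], [255, [0, 0, -2], 0], [255, [0, 0, -2], 0], [255, [0, 0, -1], 0], [255, [0, 0, 0], 0], [255, [0, 0, 0], 0]])

```text
clock: 17.3
tcp_pos: [0.482, -0.1549, 0.1608]
tcp_rot: [0.0, 0.98, -0.197, 0.0]
ft_force: [-0.7, 0.3, -0.8]
width: 0.0001
grip_force: 0.0
```

```bash
python3 ang.py
python3 - <<'E'
from h import *
f=np.load('scene.npz');p,d,K,T=[f[k] for k in 'pdKT'];X=cloud(d,K,T)
m=(np.linalg.norm(X[...,:2]-[.4825,-.155],axis=-1)<.012)&(X[...,2]>.06)&(X[...,2]<.09)&(d>0);print('start z',m.sum(),np.median(X[m][:,2]))
print(close_job())
E
```

```text
[ 0.48197676 -0.15493044  0.16082279] psi -22.69943582605158 [-0.74462625  0.31466677 -0.77082877] c [  1.69799036 -10.45838005   7.78227938] finger q 37.99943582605158
scene 14 q 95.7356665226971 0.039265493473769515
side 14 q 97.8814330260319 0.03887334013698
wrist 212 q 95.2558796054391 0.041396857710606076
start z 50 0.07715031995366334
the job is handed in; nothing more can be done
None
```

Job handed in at about 17.5 s: the dial rests in the fourth click stop from where it stood (reads 95–98°, stop at 96°), and the start button was then pressed to its stop (about 24 N at most) and is back up.

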